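# Fit the charged battery pack to the condenser's cooling pump

### The job

Press the red release on the grey charger so that the yellow battery pack pops loose, draw the pack out of the charger's rails, and slide it down the sloping rails of the blue cooling pump until it is fully home and the catch clicks up behind it. Let go of it and leave the other things on the bench where they are.

Things in the scene. Friction and masses are not known exactly. Their poses are not given: they have to be found in the camera images.
- pack: yellow battery pack, about 0.33 kg: body 76 long (its x) by 46 wide (its y), from z=14 to 52 mm, on a black dovetail foot 76 long, 10 high, at most 54 wide. Origin at the centre of its underside, z out of its top. Starts latched in the charger, its axes along the charger mount's. Grip it across its 46 mm width, fingertips staying above z=16.
- charger_deck: battery mount on the grey charger, fixed, level, floor 34 mm above the table. Origin = centre of the pack's underside when fully home. +x along the slide towards the open mouth (out = +x, in = -x), +y across, +z out of the floor (floor z=0). Sizes, rails and plunger as given for the pump's mount.
- pump_deck: the same mount on the blue pump (fixed), tilted: its +z leans 35 deg (0.61 rad) from vertical towards its -x side, so the mouth is its upper end and the pack slides in downwards. Origin = centre of the pack's underside when home, 70 mm above the table; axes as for the charger's. Pump parts behind the mouth stay below the floor's line.
- pump_rails (a point): midway between the pump's two dovetail rails, level with their tops (x=11, z=13.6 mm in the mount's frame). Rails run from x=-40 to x=+62, 82 mm over all, and hold the pack's foot with about 1.5 mm play each side and 2.5 mm upwards. The faces are smooth (friction about 0.25), but pushing high on the pack can tip and bind it: then let go, take it again square to the rails and push on.
- pump_apron (a point): middle of the bare apron before the rails, level with the floor (x=78.5, z=0 in the mount's frame), reaching x=62 to 95 mm, 84 mm wide. The pack's nose can be rested on it before sliding in. From x=62 to 81 cheeks 11 mm high at both sides open outwards by 6 mm a side as a lead-in.
- pump_stop (a point): face of the end wall (x=-41, z=27 mm in the mount's frame), 50 wide, 36 high, 20 thick towards -x: a pack can go 3 mm beyond home before it meets it. A brass sprung plunger, 14 mm across, stands out of it here and pushes the pack outwards over its last 15 mm, with 3 N at first touch and 7 N at home (damped: more if pushed fast).
- charger_pad (a point): centre of the top of the charger's red release pad, 24 by 24 mm, beside the rails (x=56, y=-64, z=24 mm in the mount's frame when up). Press along the mount's -z by 7 mm or more (1.5 to 3.5 N, about 2 N more while the pack bears on the tooth): the tooth sinks, the plunger pushes the pack 10 to 20 mm out, and it stays there over the tooth.
- pump_pad (a point): centre of the top of the pump's red release pad, at the same place in the pump mount's frame. Not needed for this job.
- charger_catch (a joint): travel (m) of the charger's catch (pad and tooth in one piece) along its mount's -z: 0 = up, 0.011 = fully pressed. The tooth, 20 mm wide on the centre line, stands 7 mm above the floor when up; its upright face at x=38.5 mm holds the rear end of a pack that is home; its side towards the mouth is a ramp.
- pump_catch (a joint): the same for the pump's catch: 0 = up; 0.004 to 0.007 while a pack slides over it; springs back to 0 behind the pack once that is pushed to x=0 or beyond (to -3 mm); the pack, let go, then rests against the tooth within 1 mm of x=0. A pack let go before the click is pushed out again.
- jug: bystander: glass jug with a handle, 96 mm across, 105 high, origin under its centre
- oil_bottle: bystander: amber bottle, 52 mm across, 130 high, origin under its centre
- salve_jar: bystander: jar, 66 mm across, 60 high, origin under its centre
- soap: bystander: orange soap bar 75 by 50 by 28 mm lying flat, origin under its centre
- stopper: bystander: green glass stopper, 34 mm across, 45 high, origin under its centre
- clamp: bystander: small aluminium clamp with a black wing, 72 mm long, 30 wide, 28 high, lying on the table
- brush: bystander: brush lying on the table

How it is judged (in metres and radians):
On the way, in this order (a step that is already met when the one before it is completed fails the run):
1. the charger's catch is pressed and the pack has popped 8 mm or more towards the mouth, still in its rails (value of joint charger_catch above 0.004 m and x of pack in the frame of charger_deck above 0.008 m and z of pack in the frame of charger_deck below 0.006 m), for 0.1 s.
2. the pack is out of the charger, 80 mm or more from its home there (distance between pack and charger_deck above 0.08 m), for 0.1 s.
3. the pack is in the pump's rails, riding over the catch with 50 mm or less to go (x of pack in the frame of pump_deck between 0.005 and 0.05 m and z of pack in the frame of pump_deck between -0.004 and 0.006 m and y of pack in the frame of pump_deck between -0.006 and 0.006 m and value of joint pump_catch above 0.003 m), for 0.05 s.
At the end, for the whole second after the job is handed in: The pack rests in the pump's rails, let go and at rest: its origin within -4.5 to +3 mm of home along the slide, within 4 mm across and -3 to +5 mm in height of the mount's floor, its axes along the mount's within 0.1 rad, and the pump's catch up (below 2 mm of travel) (x of pack in the frame of pump_deck between -0.0045 and 0.003 m and y of pack in the frame of pump_deck between -0.004 and 0.004 m and z of pack in the frame of pump_deck between -0.003 and 0.005 m and angle between the z axis of pack and the z axis of pump_deck, either way round below 0.1 rad and angle between the x axis of pack and the x axis of pump_deck, either way round below 0.1 rad and value of joint pump_catch below 0.002 m and linear speed of pack below 0.01 m/s and contact force between the fingers and pack below 0.001 N); the robot touches nothing.
It fails at once if a bystander (jug, bottle, jar, soap, stopper, clamp, brush) is moved more than 30 mm (distance of any of jug, oil_bottle, salve_jar, soap, stopper, clamp, brush from where it was at the start of the episode above 0.03 m).
It also fails if it takes over 48 s, if anything falls off the work surface, if the arm or the gripper's body presses on something with over 40 N, if the wrist force passes 120 N, or if a joint passes its speed limit or range.

### The arm

A 6-joint arm with a two-finger parallel gripper is mounted at the origin on the work surface. World frame = base frame: x ahead of the robot, y to its left, z up, the work surface at z = 0. Lengths are in mm, angles in rad, forces in N, time in s.
With the tool pointing down it reaches from about 250 to 775 mm from the base axis. Payload 4 kg.
Tool frame: the origin (TCP) lies on the centre line of the jaws, within the pads' length; the fingertips stand 19 mm ahead of it and the grasp point (between the pads) is the TCP; z points along the fingers, y is the line along which they close (so a half turn about z gives the same grasp; the last joint's range is limited). The gripper opens to 94 mm and grips with 3 to 60 N. Pads are 16 mm wide; open, the fingers measure 119 mm over their backs; the gripper's body (75 mm by 177 mm) begins 78 mm behind the grasp point.
Start: joints at [1.232, 0.087, 1.371, -0, 1.684, -0.103], TCP at [128.5, 534.795, 224.506] pointing down, gripper open.
Joint ranges: [-3.1, 3.1], [-0.76, 2.03], [0.27, 2.55], [-1.08, 4.22], [0.17, 2.65], [-2.57, 2.57]. Speed limits (rad/s): [2.79, 2.79, 3.14, 3.14, 3.14, 3.14].

### API

Orientations are given as a unit quaternion [w, x, y, z].
In Python, from workcell import read_state, camera, hand_in gives the robot as it stands.
- The arm moves only by the tool carry_out, never from a script. Its argument "plan" is a list of rows, each a list of 7 numbers: the shift along the world's x, y, z in m, then the turn, a rotation vector about the world's x, y, z in degrees, then the finger opening in m, from 0 to 0.094. A call has 1 to 20 rows; each row is the pose to reach, as a shift and turn from the pose commanded when the call began; what a row does not reach only later rows make up. A row lasts 1/10 s, in which the tool goes at most 50 mm and 8.59 degrees, less where a joint would pass 70% of its speed; a pose out of reach is approached as far as the arm can. A call with a gripper value outside its range is refused whole. The fingers move at their own pace and stop on an object; "squeeze" is the grip in N (left out, the last holds). Time passes only in rows, so rows that repeat a pose let the fingers close. It gives the time, the measured TCP pose, the force, the opening and the grip force at its end, in the units of the state.
- read_state(): the state, without advancing time (a new reading comes with each control period).
- camera(name): name is "scene" or "top"; returns a dict with "img" (384x512x3 uint8, blue, green, red), "fovy" (degrees; the focal length in pixels is half the picture's height over the tangent of half this angle, whatever the lens; pixels are square), "cx", "cy" (the principal point, pixels), "camera_from_world" (4x4, takes a point from world to camera coordinates). Camera axes: x right, y up, looking along -z (the intrinsics and any distortion apply to the point x, -y, -z); pixel columns grow to the right and rows downward; lengths in mm; the calibration is good to about 2 mm. A picture is of the moment at which its call begins. There is no depth.
- hand_in(): hands the job in; it is judged then, once.
The state is a dict: "clock": time; "joints": joint angles; "dq": joint speeds; "tau": joint torques, N m; "ee_pos": TCP position; "tool_rot": TCP orientation; "wrist_force": force on the tool from outside, world axes, zero at the start; "moment": the same for the moment, N m; "grip_width": finger opening in mm; "finger_force": force on a finger pad.
Only numpy, scipy, OpenCV 4.12 (cv2) and the standard library are available. Lean on these libraries where they do the work, as an engineer would, in place of code of your own. Each camera call takes 0.05 s, during which the arm holds its last target. There are 200 camera calls.

## Working session

There is one attempt and no reset: what is moved stays moved. The work goes in short steps, Python scripts to look and compute and a tool call to move; the robot and the scene stay as the last step left them, time stands still between calls to the robot, and variables do not carry over. Pictures are saved under pics/ and viewed, at most 10 in all, crops included, and the job is handed in when it is done.

Besides the shell and the picture viewer there is one more tool, called after "Request:" in YAML: its name, and indented under it one key for each argument. carry_out: Moves the arm, as the interface text tells. Its arguments: {"type":"object","properties":{"plan":{"type":"array"},"squeeze":{"type":"number"}},"required":["plan"]}

```bash
mkdir -p pics; ls; python3 - <<'E'
from workcell import read_state, camera
import cv2,numpy as np
print(read_state())
for n in("scene","top"):
    c=camera(n); print(n,{k:(v.shape if k=="img" else v) for k,v in c.items()})
    cv2.imwrite(f"pics/{n}0.png",cv2.resize(c["img"],(800,600),interpolation=cv2.INTER_CUBIC))
    np.savez(f"{n}.npz",**c)
E
```

```text
pics
{'clock': 0.0, 'joints': array([ 1.23188123e+00,  8.79579239e-02,  1.37225496e+00,  1.19723550e-05,
        1.68355807e+00, -1.03113051e-01]), 'dq': array([-0.00023921,  0.00028375, -0.00137582, -0.00216437,  0.00168273,
       -0.00153651]), 'tau': array([-1.65475521e-03, -3.40181530e+01, -3.02419138e+01,  7.13480450e-02,
        3.31476994e-02, -1.74158745e-04]), 'ee_pos': array([128.33415686, 534.30710888, 223.30215762]), 'tool_rot': array([-2.44566635e-04,  1.17627330e-01,  9.93057211e-01, -1.06135266e-03]), 'wrist_force': array([-1.3434247 ,  0.35836668,  0.1745615 ]), 'moment': array([-0.0403381 , -0.03219539, -0.00184259]), 'finger_force': 0.0, 'grip_width': 94.07047599289669}
scene {'img': (384, 512, 3), 'fovy': 42.203103666198245, 'cx': 261.65518353204436, 'cy': 182.6428120096975, 'camera_from_world': array([[ 6.63225024e-01,  7.48354911e-01, -9.87392693e-03,
        -3.89408501e+02],
       [-6.07747894e-01,  5.46218608e-01,  5.76444038e-01,
         3.12128499e+02],
       [ 4.36778050e-01, -3.76311253e-01,  8.17076971e-01,
        -2.14785002e+03],
       [ 0.00000000e+00,  0.00000000e+00,  0.00000000e+00,
         1.00000000e+00]])}
top {'img': (384, 512, 3), 'fovy': 52.28220135101171, 'cx': 254.4275010244825, 'cy': 187.53202881476693, 'camera_from_world': array([[ 8.06789222e-03, -9.99966268e-01, -1.54021882e-03,
        -1.46359233e+01],
       [ 9.82377612e-01,  7.63833715e-03,  1.86750860e-01,
        -5.94837898e+02],
       [-1.86732796e-01, -3.01976230e-03,  9.82406099e-01,
        -1.07060206e+03],
       [ 0.00000000e+00,  0.00000000e+00,  0.00000000e+00,
         1.00000000e+00]])}
```

View pics/scene0.png

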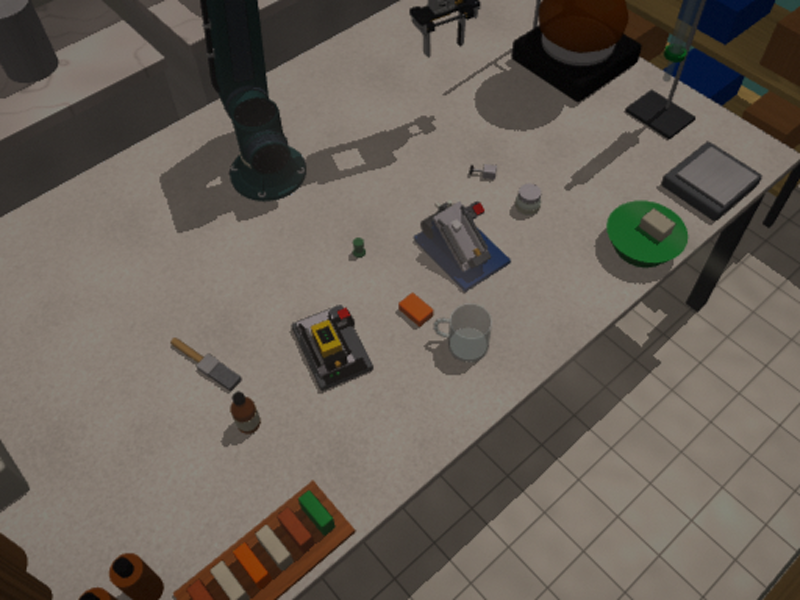

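View pics/top0.png

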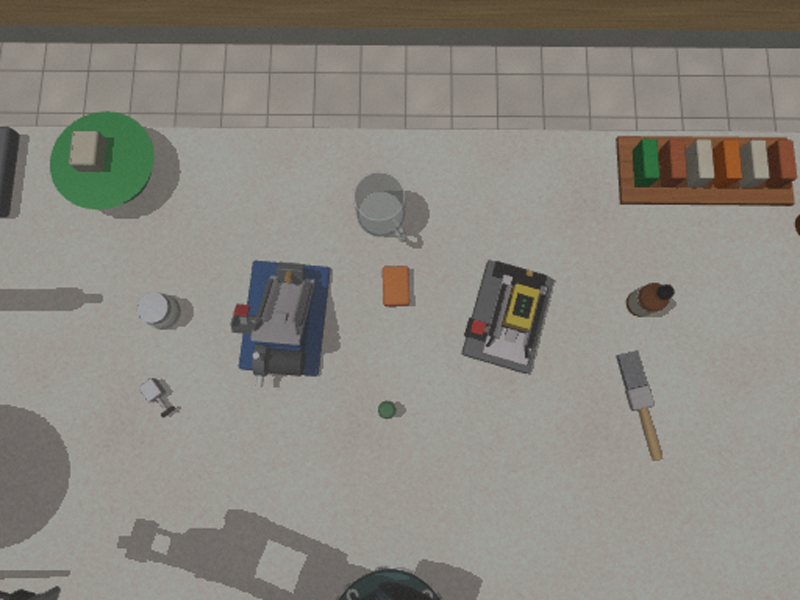

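The scene shows the charger (pack at ~(327,338), red pad (344,314)) and pump (rails ~(460,240), red pad (477,209)). In the top view the charger is at ~(510,315) and the pump at ~(285,320), both with their mouths towards the robot. Next I'll enlarge them.

```bash
cat > h.py <<'E'
import numpy as np,cv2
def load(n): return dict(np.load(f"{n}.npz"))
def proj(c,P):
    P=np.atleast_2d(P); T=c["camera_from_world"]; q=P@T[:3,:3].T+T[:3,3]
    f=192/np.tan(np.radians(float(c["fovy"]))/2)
    return np.c_[c["cx"]+f*q[:,0]/-q[:,2], c["cy"]-f*q[:,1]/-q[:,2]]
def deck(x,y,z,yaw,tilt):
    # columns = deck axes; mouth(+x) raised by tilt
    from scipy.spatial.transform import Rotation as R
    M=np.eye(4); M[:3,:3]=(R.from_euler('z',yaw)*R.from_euler('y',-tilt)).as_matrix(); M[:3,3]=x,y,z; return M
def tw(M,P): return np.atleast_2d(P)@M[:3,:3].T+M[:3,3]
E
python3 - <<'E'
import cv2,numpy as np
from h import load
rs={"scene":{"ch":(182,190,60,60),"pu":(260,122,70,65)},"top":{"ch":(290,162,70,80),"pu":(142,162,74,84)}}
for k in("ch","pu"):
    ims=[]
    for n in("scene","top"):
        x,y,w,h=rs[n][k]; im=load(n)["img"][y:y+h,x:x+w]
        im=cv2.resize(im,None,fx=6,fy=6,interpolation=cv2.INTER_CUBIC)
        im=np.clip(im.astype(float)*1.5,0,255).astype(np.uint8)
        for i in range(0,w,10): cv2.putText(im,str(x+i),(i*6,8),0,.3,(255,255,0)); cv2.line(im,(i*6,9),(i*6,14),(255,255,0))
        for i in range(0,h,10): cv2.putText(im,str(y+i),(8,i*6+4),0,.3,(255,255,0)); cv2.line(im,(0,i*6),(6,i*6),(255,255,0))
        ims.append(im)
    H=max(i.shape[0] for i in ims)
    out=np.hstack([cv2.copyMakeBorder(i,0,H-i.shape[0],0,0,0) for i in ims])
    print(out.shape); cv2.imwrite(f"pics/{k}.png",out[:, :])
E
```

```text
(480, 780, 3)
(504, 864, 3)
```

View pics/ch.png

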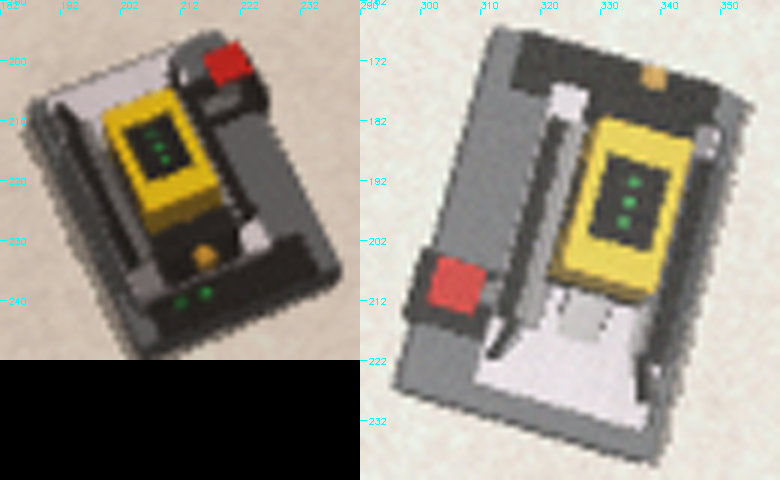

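View pics/pu.png

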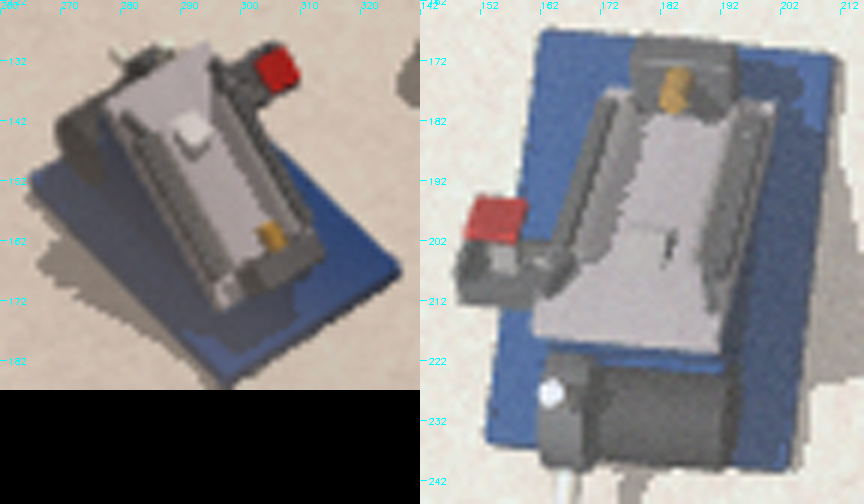

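The charger crop shows the pack top corners and the pad at top (306.2,209.5) and scene (220,200.8). The pump crop shows the pad at top (155,198.5) and scene (306.2,133.7), plus clear apron corners. I'll fit the poses from these and overlay a wireframe.

```bash
cat > fit.py <<'E'
import numpy as np,cv2
from h import *
from scipy.optimize import least_squares
S,T=load("scene"),load("top")
off={("ch","s"):(0,182,190),("ch","t"):(360,290,162),("pu","s"):(0,260,122),("pu","t"):(420,142,162)}
obs={"ch":{"t":[((56,-64,24),(457,285)),((-38,-23,52),(599,117)),((-38,23,52),(694,142)),((38,23,52),(655,290)),((38,-23,52),(563,267)),((95,-42,0),(475,383)),((95,42,0),(643,430))],
 "s":[((56,-64,24),(228,65)),((38,23,52),(102,115)),((38,-23,52),(172,90)),((-38,-23,52),(220,183)),((-38,23,52),(147,208))]},
"pu":{"t":[((56,-64,24),(497,220)),((95,-42,0),(532,333)),((95,42,0),(717,353)),((-40,41,13.6),(773,103)),((-40,-41,13.6),(607,90))],
 "s":[((56,-64,24),(277,70)),((95,-42,0),(208,42)),((95,42,0),(106,102))]}}
def px(k,v,p): o=off[k,v]; return ((p[0]-o[0]+.5)/6-.5+o[1],(p[1]+.5)/6-.5+o[2])
res={}
for k,z,t in(("ch",34,0),("pu",70,np.radians(35))):
    def r(p,full=False):
        M=deck(p[0],p[1],z,p[2],t); e=[]
        for v,c in(("s",S),("t",T)):
            P=np.array([o[0] for o in obs[k][v]],float); U=np.array([px(k,v,o[1]) for o in obs[k][v]])
            e.append((proj(c,tw(M,P))-U))
        return e if full else np.vstack(e).ravel()
    s=least_squares(r,[450,-150 if k=="ch" else 150,3.1],loss="soft_l1"); res[k]=s.x
    print(k,s.x,np.degrees(s.x[2])); [print(np.round(e,1).tolist()) for e in r(s.x,True)]
np.savez("fit.npz",**res)
E
python3 fit.py
```

```text
ch [ 569.05241453 -232.87177805    2.86593596] 164.20603487440601
[[-0.2, -0.4], [-0.5, -0.1], [-0.1, -0.8], [0.2, 0.3], [0.1, 1.2]]
[[-0.1, 0.2], [0.2, -0.9], [0.2, -0.6], [0.2, 0.6], [-0.6, -0.2], [-0.3, 0.0], [0.0, 0.4]]
pu [577.45175505 191.40769288  -3.24210235] -185.75878138886492
[[-0.0, 0.3], [-0.4, -0.2], [-0.8, -0.3]]
[[0.4, -0.4], [-0.2, -1.7], [0.1, -1.6], [-0.2, 1.8], [-0.6, 1.0]]
```

```bash
sed -i 's/,((-40,41,13.6),(773,103)),((-40,-41,13.6),(607,90))//' fit.py; python3 fit.py; python3 - <<'E'
import cv2,numpy as np
from h import *
f=np.load("fit.npz"); M=deck(f["pu"][0],f["pu"][1],70,f["pu"][2],np.radians(35)); C=deck(f["ch"][0],f["ch"][1],34,f["ch"][2],0)
def box(x0,x1,y0,y1,z0,z1):
    v=[(x,y,z) for x in(x0,x1) for y in(y0,y1) for z in(z0,z1)]
    return [(a,b) for i,a in enumerate(v) for b in v[i+1:] if sum(p!=q for p,q in zip(a,b))==1]
L=box(-40,62,-41,41,0,13.6)+box(62,95,-42,42,0,0)+box(44,68,-76,-52,24,24)+box(-61,-41,-25,25,0,36)
outs=[]
for n,D,(x,y,w,h),ex in(("scene",M,(260,122,70,65),[]),("top",M,(142,162,74,84),[]),):
    c=load(n); s=6 if n=="scene" else 5.5
    im=cv2.resize(c["img"][y:y+h,x:x+w],None,fx=6,fy=6,interpolation=cv2.INTER_CUBIC)
    im=np.clip(im*1.4,0,255).astype(np.uint8)
    for a,b in L:
        p=(proj(c,tw(D,np.array([a,b],float)))-[x,y]+.5)*6-.5
        cv2.line(im,*[tuple(int(round(v)) for v in q) for q in p],(0,255,0),1)
    outs.append(im)
H=max(i.shape[0] for i in outs)
o=np.hstack([cv2.copyMakeBorder(i,0,H-i.shape[0],0,0,0) for i in outs])
cv2.imwrite("pics/ov.png",o[:,:][:, :800] if False else cv2.resize(o,(800,int(o.shape[0]*800/o.shape[1]))))
E
```

```text
ch [ 569.05241453 -232.87177805    2.86593596] 164.20603487440601
[[-0.2, -0.4], [-0.5, -0.1], [-0.1, -0.8], [0.2, 0.3], [0.1, 1.2]]
[[-0.1, 0.2], [0.2, -0.9], [0.2, -0.6], [0.2, 0.6], [-0.6, -0.2], [-0.3, 0.0], [0.0, 0.4]]
pu [575.63097464 191.77979487  -3.24434732] -185.88740879557994
[[-0.2, -0.0], [-0.6, -0.5], [-1.1, -0.7]]
[[0.2, 0.2], [-0.5, -1.0], [-0.1, -0.9]]
```

View pics/ov.png

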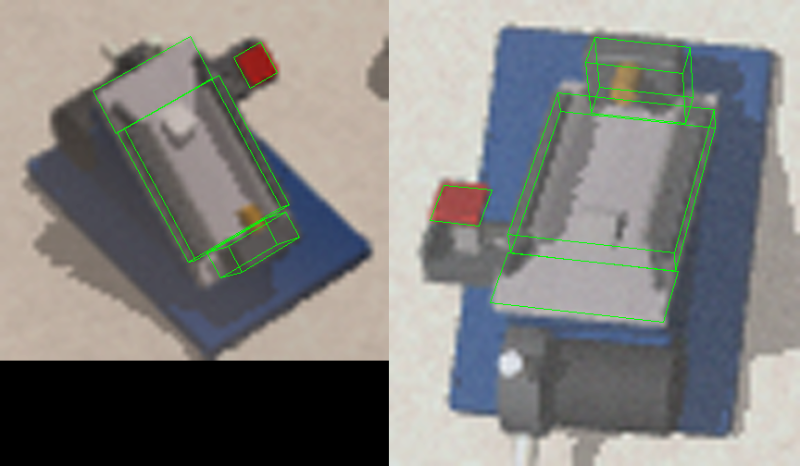

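Overlay is within ~1 px (a few mm), good enough to begin with the charger.

```bash
python3 - <<'E'
import numpy as np
from h import *
f=np.load("fit.npz"); C=deck(f["ch"][0],f["ch"][1],34,f["ch"][2],0)
s=np.array([128.5,534.795,224.506])
for n,P in(("pad",(56,-64,24)),("packTCP",(0,0,38)),("popped15",(15,0,38)),("out",(110,0,38))):
    w=tw(C,P)[0]; print(n,w.round(1),(w-s).round(1))
print(C[:3,:2])
E
```

```text
pad [ 532.6 -156.    58. ] [ 404.1 -690.8 -166.5]
packTCP [ 569.1 -232.9   72. ] [ 440.6 -767.7 -152.5]
popped15 [ 554.6 -228.8   72. ] [ 426.1 -763.6 -152.5]
out [ 463.2 -202.9   72. ] [ 334.7 -737.7 -152.5]
[[-0.96224667 -0.2721789 ]
 [ 0.2721789  -0.96224667]
 [ 0.          0.        ]]
```

Request:
carry_out:
  plan:
    - [0.404,-0.691,-0.08,0,0,-2.3,0]
    - [0.404,-0.691,-0.08,0,0,-2.3,0]
    - [0.404,-0.691,-0.08,0,0,-2.3,0]
    - [0.404,-0.691,-0.08,0,0,-2.3,0]
    - [0.404,-0.691,-0.08,0,0,-2.3,0]
    - [0.404,-0.691,-0.08,0,0,-2.3,0]
    - [0.404,-0.691,-0.08,0,0,-2.3,0]
    - [0.404,-0.691,-0.08,0,0,-2.3,0]
    - [0.404,-0.691,-0.08,0,0,-2.3,0]
    - [0.404,-0.691,-0.08,0,0,-2.3,0]
    - [0.404,-0.691,-0.08,0,0,-2.3,0]
    - [0.404,-0.691,-0.08,0,0,-2.3,0]
    - [0.404,-0.691,-0.08,0,0,-2.3,0]
    - [0.404,-0.691,-0.08,0,0,-2.3,0]
    - [0.404,-0.691,-0.08,0,0,-2.3,0]
    - [0.404,-0.691,-0.08,0,0,-2.3,0]
    - [0.404,-0.691,-0.12,0,0,-2.3,0]
    - [0.404,-0.691,-0.12,0,0,-2.3,0]
    - [0.404,-0.691,-0.12,0,0,-2.3,0]
    - [0.404,-0.691,-0.12,0,0,-2.3,0]

```text
clock: 2.1
ee_pos: [532.8, -155.5, 106.1]
tool_rot: [0.001, 0.137, 0.991, -0.0]
wrist_force: [0.2, -0.1, 0.7]
grip_width: 0.4
finger_force: 0.0
```

Request:
carry_out:
  plan:
    - [0,0,-0.02,0,0,0,0]
    - [0,0,-0.028,0,0,0,0]
    - [0,0,-0.032,0,0,0,0]
    - [0,0,-0.036,0,0,0,0]
    - [0,0,-0.037,0,0,0,0]
    - [0,0,-0.037,0,0,0,0]
    - [0,0,-0.037,0,0,0,0]
    - [0,0,-0.037,0,0,0,0]
    - [0,0,-0.037,0,0,0,0]

```text
clock: 3.0
ee_pos: [532.9, -156.2, 67.9]
tool_rot: [0.001, 0.138, 0.99, 0.0]
wrist_force: [0.2, 1.9, 2.7]
grip_width: 0.0
finger_force: 1.4
```

```bash
python3 - <<'E'
from workcell import camera
import cv2,numpy as np
o=[]
for n,(x,y,w,h) in(("scene",(172,180,80,80)),("top",(285,155,80,80))):
    c=camera(n); np.savez(f"{n}1.npz",**c)
    o.append(cv2.resize(c["img"][y:y+h,x:x+w],(400,400),interpolation=cv2.INTER_CUBIC))
cv2.imwrite("pics/press.png",np.clip(np.hstack(o)*1.4,0,255).astype(np.uint8))
E
```

```text
(no output)
```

View pics/press.png

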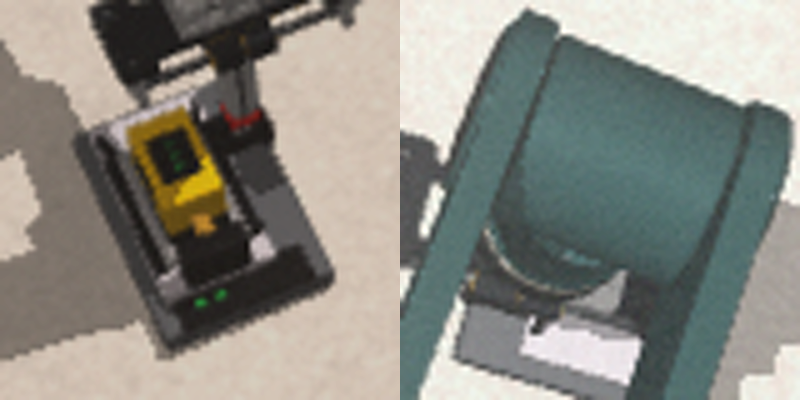

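The scene crop shows the pack popped ~18 mm toward the mouth with the pad pressed. Now rise, open, and straddle the pack.

Request:
carry_out:
  plan:
    - [0,0,0.05,0,0,0,0.02]
    - [0,0,0.07,0,0,0,0.094]
    - [0.01,-0.036,0.07,0,0,0,0.094]
    - [0.021,-0.072,0.07,0,0,0,0.094]
    - [0.021,-0.072,0.07,0,0,0,0.094]
    - [0.021,-0.072,0.07,0,0,0,0.094]
    - [0.021,-0.072,0.04,0,0,0,0.094]
    - [0.021,-0.072,0.015,0,0,0,0.094]
    - [0.021,-0.072,0.0055,0,0,0,0.094]
    - [0.021,-0.072,0.0055,0,0,0,0.094]
    - [0.021,-0.072,0.0055,0,0,0,0.094]

```text
clock: 4.2
ee_pos: [553.9, -228.0, 73.9]
tool_rot: [0.0, 0.137, 0.991, -0.0]
wrist_force: [0.1, 0.4, 1.0]
grip_width: 84.9
finger_force: 0.0
```

Request:
carry_out:
  plan:
    - [0,0,0,0,0,0,0.03]
    - [0,0,0,0,0,0,0.03]
    - [0,0,0,0,0,0,0.03]
    - [0,0,0,0,0,0,0.03]
    - [0,0,0,0,0,0,0.03]
    - [0,0,0,0,0,0,0.03]
    - [0,0,0,0,0,0,0.03]
    - [0,0,0,0,0,0,0.03]
  squeeze: 15

```text
clock: 5.0
ee_pos: [553.5, -228.3, 73.1]
tool_rot: [0.0, 0.138, 0.99, -0.0]
wrist_force: [0.3, -0.2, 0.5]
grip_width: 46.0
finger_force: 15.0
```

Request:
carry_out:
  plan:
    - [0,0,0,0,0,0,0.03]
    - [-0.0096,0.0027,0,0,0,0,0.03]
    - [-0.024,0.0068,0,0,0,0,0.03]
    - [-0.0385,0.0109,0,0,0,0,0.03]
    - [-0.0385,0.0109,0,0,0,0,0.03]
  squeeze: 40

```text
clock: 5.5
ee_pos: [513.3, -216.6, 73.1]
tool_rot: [-0.001, 0.138, 0.99, 0.0]
wrist_force: [-1.1, 0.3, -0.5]
grip_width: 45.8
finger_force: 40.0
```

Request:
carry_out:
  plan:
    - [-0.0192,0.0054,0,0,0,0,0.03]
    - [-0.0385,0.0109,0,0,0,0,0.03]
    - [-0.0577,0.0163,0,0,0,0,0.03]
    - [-0.072,0.0204,0,0,0,0,0.03]
    - [-0.072,0.0204,0.001,0,0,0,0.03]
    - [-0.072,0.0204,0.03,0,0,0,0.03]
    - [-0.072,0.0204,0.08,0,0,0,0.03]
    - [-0.072,0.0204,0.13,0,0,0,0.03]
    - [-0.072,0.0204,0.13,0,0,0,0.03]
    - [-0.072,0.0204,0.13,0,0,0,0.03]

```text
clock: 6.5
ee_pos: [444.0, -197.3, 203.7]
tool_rot: [0.001, 0.137, 0.991, -0.0]
wrist_force: [-0.9, 0.3, -4.1]
grip_width: 45.8
finger_force: 40.0
```

```bash
cat > tgt.py <<'E'
import numpy as np
from h import *
from scipy.spatial.transform import Rotation as R
PU=deck(576.6,191.6,70,np.radians(174.2),np.radians(35))
def q2R(q): return R.from_quat([q[1],q[2],q[3],q[0]])
C=deck(0,0,0,2.86594,0)
if __name__=="__main__":
    Rt=R.from_matrix(PU[:3,:3]@C[:3,:3].T)
    print("turn",np.degrees(Rt.as_rotvec()).round(2))
    # pose commanded now (approx)
    e=np.array([443.1,-197.2,202.5+.5])
    for P in((170,0,90),(135,0,58),(135,0,43)):
        w=tw(PU,P)[0]; print(P,w.round(1),((w-e)/1000).round(4))
    print(PU[:3,:3].round(4))
E
python3 tgt.py
```

```text
turn [ 6.56 34.42  9.68]
(170, 0, 90) [489.4 200.5 241.2] [0.0463 0.3977 0.0382]
(135, 0, 58) [499.7 199.4 194.9] [ 0.0566  0.3966 -0.0081]
(135, 0, 43) [491.1 200.3 182.7] [ 0.048   0.3975 -0.0203]
[[-0.815  -0.1011  0.5706]
 [ 0.0828 -0.9949 -0.058 ]
 [ 0.5736 -0.      0.8192]]
```

Request:
carry_out:
  plan:
    - [0.0,0.03,0.038,0,0,0,0.03]
    - [0.01,0.08,0.05,0,0,0,0.03]
    - [0.02,0.13,0.05,1.1,5.7,1.6,0.03]
    - [0.03,0.18,0.05,2.2,11.5,3.2,0.03]
    - [0.04,0.23,0.05,3.3,17.2,4.8,0.03]
    - [0.046,0.28,0.05,4.4,22.9,6.4,0.03]
    - [0.046,0.33,0.05,5.5,28.7,8.0,0.03]
    - [0.046,0.37,0.045,6.56,34.42,9.68,0.03]
    - [0.0463,0.3977,0.0382,6.56,34.42,9.68,0.03]
    - [0.0463,0.3977,0.0382,6.56,34.42,9.68,0.03]
    - [0.0463,0.3977,0.0382,6.56,34.42,9.68,0.03]
    - [0.0463,0.3977,0.0382,6.56,34.42,9.68,0.03]

```text
clock: 7.7
ee_pos: [489.3, 199.9, 240.4]
tool_rot: [-0.301, 0.049, 0.952, 0.015]
wrist_force: [-1.0, -0.3, -3.7]
grip_width: 45.7
finger_force: 40.0
```

```bash
python3 - <<'E'
from workcell import camera,read_state
import cv2,numpy as np
from tgt import *
s=read_state(); print(s["ee_pos"],s["tool_rot"],s["wrist_force"],s["joints"])
Rm=q2R(s["tool_rot"]).as_matrix(); print((PU[:3,:3].T@Rm).round(3)); print(PU[:3,:3].T@(s["ee_pos"]-PU[:3,3]))
o=[]
for n,(x,y,w,h) in(("scene",(240,90,90,100)),("top",(135,150,90,100))):
    c=camera(n); np.savez(f"{n}2.npz",**c)
    im=cv2.resize(c["img"][y:y+h,x:x+w],(400,444),interpolation=cv2.INTER_CUBIC); im=np.clip(im*1.4,0,255).astype(np.uint8)
    o.append(im)
cv2.imwrite("pics/pre.png",np.hstack(o))
E
```

```text
[489.31301435 199.90490966 240.41699938] [-0.30075928  0.04918306  0.95231457  0.01489467] [-0.97740269 -0.26359932 -3.67376455] [ 0.17948756  0.44289225  1.02016188  0.20771532  2.26097733 -1.20361869]
[[ 1.    -0.002  0.001]
 [-0.002 -1.     0.   ]
 [ 0.001 -0.    -1.   ]]
[169.56993624   0.55850515  89.30659472]
```

View pics/pre.png

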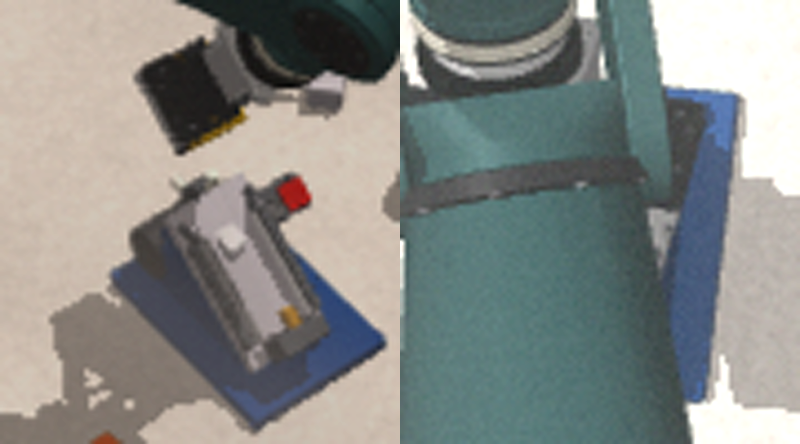

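Orientation is aligned with the pump deck to ~0.1°. The scene crop shows the pack clear above the apron. Next, approach until the nose is over the apron.

Request:
carry_out:
  plan:
    - [0.006,-0.0004,-0.022,0,0,0,0.03]
    - [0.012,-0.0009,-0.044,0,0,0,0.03]
    - [0.0179,-0.0013,-0.065,0,0,0,0.03]
    - [0.0179,-0.0013,-0.065,0,0,0,0.03]
    - [0.0179,-0.0013,-0.065,0,0,0,0.03]

```text
clock: 8.3
ee_pos: [507.1, 198.7, 176.9]
tool_rot: [-0.3, 0.049, 0.952, 0.015]
wrist_force: [0.0, 0.0, -2.1]
grip_width: 45.5
finger_force: 40.0
```

```bash
cat > st.py <<'E'
from workcell import read_state
from tgt import *
s=read_state(); A=PU[:3,:3].T
print("t",round(s["clock"],2),"deck pos",(A@(s["ee_pos"]-PU[:3,3])).round(2),"F",(A@s["wrist_force"]).round(2),"M",(A@s["moment"]).round(3),"rot",np.degrees(R.from_matrix(A@q2R(s["tool_rot"]).as_matrix()@np.diag([1,-1,-1])).as_rotvec()).round(2),s["grip_width"])
E
python3 st.py; python3 - <<'E'
from workcell import camera
import cv2,numpy as np
from tgt import *
L=[]
def box(x0,x1,y0,y1,z0,z1):
    v=[(x,y,z) for x in(x0,x1) for y in(y0,y1) for z in(z0,z1)]
    return [(a,b) for i,a in enumerate(v) for b in v[i+1:] if sum(p!=q for p,q in zip(a,b))==1]
L=box(118-38,118+38,-23,23,8+14,8+52)+box(80,156,-27,27,8,18)
c=camera("scene"); np.savez("scene3.npz",**c); x,y,w,h=250,95,80,90
im=np.clip(cv2.resize(c["img"][y:y+h,x:x+w],(480,540),interpolation=cv2.INTER_CUBIC)*1.5,0,255).astype(np.uint8); im0=im.copy()
for a,b in L:
    p=(proj(c,tw(PU,np.array([a,b],float)))-[x,y]+.5)*6-.5
    cv2.line(im,*[tuple(int(round(v)) for v in q) for q in p],(0,255,0),1)
cv2.imwrite("pics/pre2.png",cv2.resize(np.hstack([im0,im]),(800,450)))
E
```

```text
t 8.3 deck pos [ 1.1859e+02 -6.0000e-02  4.7510e+01] F [-1.2  -0.05 -1.69] M [-0.027  0.674  0.043] rot [-0.05 -0.02 -0.08] 45.50809689694073
```

View pics/pre2.png

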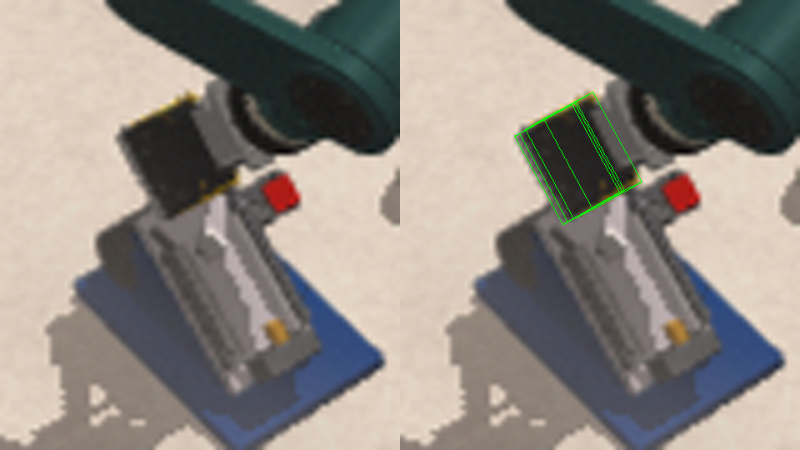

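Wire and visible yellow ends agree to about a pixel. Now I'll lower onto the apron gently.

Request:
carry_out:
  plan:
    - [-0.0017,0.0002,-0.0025,0,0,0,0.03]
    - [-0.0034,0.0003,-0.0049,0,0,0,0.03]
    - [-0.0034,0.0003,-0.0049,0,0,0,0.03]
    - [-0.0034,0.0003,-0.0049,0,0,0,0.03]

```text
clock: 8.75
ee_pos: [503.7, 199.9, 171.6]
tool_rot: [-0.3, 0.048, 0.953, 0.015]
wrist_force: [0.1, -0.3, -3.5]
grip_width: 45.5
finger_force: 40.0
```

```bash
python3 st.py
```

```text
t 8.75 deck pos [118.41  -0.87  41.15] F [-2.09  0.33 -2.81] M [-0.039  0.694 -0.026] rot [-0.    0.03 -0.  ] 45.52269629244331
```

Request:
carry_out:
  plan:
    - [-0.0006,0.0001,-0.0008,0,0,0,0.03]
    - [-0.0011,0.0001,-0.0016,0,0,0,0.03]
    - [-0.0017,0.0002,-0.0025,0,0,0,0.03]
    - [-0.0017,0.0002,-0.0025,0,0,0,0.03]
    - [-0.0017,0.0002,-0.0025,0,0,0,0.03]

```text
clock: 9.25
ee_pos: [503.2, 199.9, 170.9]
tool_rot: [-0.298, 0.048, 0.953, 0.016]
wrist_force: [3.9, 0.1, 4.8]
grip_width: 45.7
finger_force: 40.0
```

```bash
python3 st.py
```

```text
t 9.25 deck pos [118.41  -0.88  40.32] F [-0.4  -0.53  6.19] M [0.185 0.574 0.   ] rot [-0.06  0.26  0.01] 45.714454901881744
```

Request:
carry_out:
  plan:
    - [0.0047,-0.0005,-0.002,0,0,0,0.03]
    - [0.0088,-0.0009,-0.0049,0,0,0,0.03]
    - [0.0129,-0.0014,-0.0078,0,0,0,0.03]
    - [0.0169,-0.0018,-0.0107,0,0,0,0.03]
    - [0.0169,-0.0018,-0.0107,0,0,0,0.03]

```text
clock: 9.75
ee_pos: [520.7, 198.1, 158.6]
tool_rot: [-0.299, 0.049, 0.953, 0.016]
wrist_force: [5.6, -0.9, 4.5]
grip_width: 45.4
finger_force: 40.0
```

```bash
python3 st.py
```

```text
t 9.75 deck pos [96.86 -0.79 40.32] F [-2.1   0.32  6.92] M [0.108 0.947 0.029] rot [-0.07  0.22 -0.03] 45.44195469579332
```

Request:
carry_out:
  plan:
    - [0.0024,-0.0003,-0.0011,0,0,0,0.03]
    - [0.0053,-0.0005,-0.0029,0,0,0,0.03]
    - [0.009,-0.0009,-0.0055,0,0,0,0.03]
    - [0.0126,-0.0013,-0.008,0,0,0,0.03]
    - [0.0126,-0.0013,-0.008,0,0,0,0.03]

```text
clock: 10.25
ee_pos: [532.7, 196.8, 150.3]
tool_rot: [-0.299, 0.049, 0.953, 0.015]
wrist_force: [4.2, 0.2, 5.4]
grip_width: 45.8
finger_force: 40.0
```

```bash
python3 st.py
```

```text
t 10.25 deck pos [82.25 -0.73 40.41] F [-0.34 -0.67  6.82] M [0.103 0.704 0.001] rot [-0.04  0.11 -0.02] 45.84419881572561
```

Request:
carry_out:
  plan:
    - [0.0044,-0.0004,-0.0025,0,0,0,0.03]
    - [0.0085,-0.0009,-0.0053,0,0,0,0.03]
    - [0.0126,-0.0013,-0.0081,0,0,0,0.03]
    - [0.0167,-0.0017,-0.011,0,0,0,0.03]
    - [0.0208,-0.0021,-0.0138,0,0,0,0.03]
    - [0.0208,-0.0021,-0.0138,0,0,0,0.03]

```text
clock: 10.85
ee_pos: [553.7, 194.6, 135.6]
tool_rot: [-0.299, 0.049, 0.953, 0.015]
wrist_force: [5.3, -0.3, 4.6]
grip_width: 45.8
finger_force: 40.0
```

```bash
python3 st.py
```

```text
t 10.85 deck pos [56.53 -0.65 40.44] F [-1.72 -0.25  6.76] M [0.066 0.943 0.023] rot [-0.03  0.11 -0.05] 45.840138849109245
```

Request:
carry_out:
  plan:
    - [0.0044,-0.0004,-0.0025,0,0,0,0.03]
    - [0.0085,-0.0009,-0.0053,0,0,0,0.03]
    - [0.0126,-0.0013,-0.0081,0,0,0,0.03]
    - [0.0167,-0.0017,-0.011,0,0,0,0.03]
    - [0.0208,-0.0021,-0.0138,0,0,0,0.03]
    - [0.0208,-0.0021,-0.0138,0,0,0,0.03]

```text
clock: 11.45
ee_pos: [574.0, 192.5, 121.4]
tool_rot: [-0.3, 0.049, 0.953, 0.015]
wrist_force: [4.8, -0.9, 1.4]
grip_width: 46.0
finger_force: 40.0
```

```bash
python3 st.py
```

```text
t 11.45 deck pos [31.66 -0.66 40.57] F [-3.21  0.38  3.98] M [0.113 1.025 0.042] rot [-0.01  0.05 -0.05] 45.95364378126994
```

Request:
carry_out:
  plan:
    - [0.0033,-0.0003,-0.0023,0,0,0,0.03]
    - [0.0065,-0.0007,-0.0046,0,0,0,0.03]
    - [0.0098,-0.001,-0.0069,0,0,0,0.03]
    - [0.013,-0.0013,-0.0092,0,0,0,0.03]
    - [0.0147,-0.0015,-0.0103,0,0,0,0.03]
    - [0.0147,-0.0015,-0.0103,0,0,0,0.03]

```text
clock: 12.05
ee_pos: [588.2, 191.1, 111.6]
tool_rot: [-0.3, 0.049, 0.953, 0.015]
wrist_force: [2.7, -2.0, 0.3]
grip_width: 45.8
finger_force: 40.0
```

```bash
python3 st.py
```

```text
t 12.05 deck pos [14.34 -0.68 40.69] F [-2.21  1.68  1.86] M [0.041 0.787 0.026] rot [-0.    0.01 -0.03] 45.78225255745525
```

Request:
carry_out:
  plan:
    - [0.0016,-0.0002,-0.0011,0,0,0,0.03]
    - [0.0033,-0.0003,-0.0023,0,0,0,0.03]
    - [0.0049,-0.0005,-0.0034,0,0,0,0.03]
    - [0.0065,-0.0007,-0.0046,0,0,0,0.03]
    - [0.0082,-0.0008,-0.0057,0,0,0,0.03]
    - [0.0082,-0.0008,-0.0057,0,0,0,0.03]

```text
clock: 12.65
ee_pos: [595.8, 190.5, 106.3]
tool_rot: [-0.301, 0.048, 0.952, 0.015]
wrist_force: [-3.2, -0.1, 2.5]
grip_width: 45.5
finger_force: 40.0
```

```bash
python3 st.py
```

```text
t 12.65 deck pos [ 5.09 -0.84 40.8 ] F [3.99 0.43 0.24] M [ 0.007 -0.545  0.02 ] rot [ 0.01 -0.07 -0.01] 45.54095702389502
```

Request:
carry_out:
  plan:
    - [0.0012,-0.0001,-0.0009,0,0,0,0.03]
    - [0.0024,-0.0002,-0.0017,0,0,0,0.03]
    - [0.0037,-0.0004,-0.0026,0,0,0,0.03]
    - [0.0041,-0.0004,-0.0029,0,0,0,0.03]
    - [0.0041,-0.0004,-0.0029,0,0,0,0.03]

```text
clock: 13.15
ee_pos: [600.1, 190.1, 103.4]
tool_rot: [-0.301, 0.048, 0.952, 0.015]
wrist_force: [-4.2, 1.6, 1.2]
grip_width: 45.6
finger_force: 40.0
```

```bash
python3 st.py
```

```text
t 13.15 deck pos [-0.1  -0.91 40.81] F [ 4.23 -1.19 -1.5 ] M [-0.058 -0.787  0.024] rot [ 0.   -0.03 -0.01] 45.56133380565973
```

Not at the wall yet; continue in 1 mm steps.

Request:
carry_out:
  plan:
    - [0.0008,-0.0001,-0.0006,0,0,0,0.03]
    - [0.0016,-0.0002,-0.0011,0,0,0,0.03]
    - [0.0024,-0.0002,-0.0017,0,0,0,0.03]
    - [0.0024,-0.0002,-0.0017,0,0,0,0.03]

```text
clock: 13.55
ee_pos: [602.4, 189.9, 101.7]
tool_rot: [-0.301, 0.048, 0.952, 0.015]
wrist_force: [-5.7, 0.9, 2.3]
grip_width: 45.9
finger_force: 40.0
```

```bash
python3 st.py
```

```text
t 13.55 deck pos [-2.96 -0.94 40.74] F [ 6.05 -0.28 -1.48] M [ 0.029 -0.77   0.073] rot [ 0.01 -0.04 -0.01] 45.90281173488942
```

Request:
carry_out:
  plan:
    - [0.0008,-0.0001,-0.0006,0,0,0,0.03]
    - [0.0016,-0.0002,-0.0011,0,0,0,0.03]
    - [0.0024,-0.0002,-0.0017,0,0,0,0.03]
    - [0.0024,-0.0002,-0.0017,0,0,0,0.03]

```text
clock: 13.95
ee_pos: [603.2, 189.8, 101.3]
tool_rot: [-0.303, 0.048, 0.952, 0.015]
wrist_force: [-10.3, 0.2, 5.3]
grip_width: 45.9
finger_force: 40.0
```

```bash
python3 st.py
```

```text
t 13.95 deck pos [-3.92 -0.94 40.91] F [11.44  0.8  -1.58] M [ 0.031 -1.666  0.022] rot [ 0.05 -0.29  0.04] 45.854821590066834
```

Request:
carry_out:
  plan:
    - [0.0008,-0.0001,-0.0006,0,0,0,0.03]
    - [0.0016,-0.0002,-0.0011,0,0,0,0.03]
    - [0.0016,-0.0002,-0.0011,0,0,0,0.03]
    - [0.0016,-0.0002,-0.0011,0,0,0,0.03]

```text
clock: 14.35
ee_pos: [603.4, 189.9, 101.3]
tool_rot: [-0.305, 0.047, 0.951, 0.015]
wrist_force: [-14.6, 1.8, 8.0]
grip_width: 46.1
finger_force: 40.0
```

```bash
python3 st.py
```

```text
t 14.35 deck pos [-4.05 -1.   41.  ] F [16.63 -0.36 -1.91] M [-0.18  -2.549 -0.031] rot [ 0.08 -0.52  0.08] 46.07318107744578
```

Hard stop reached. Easing back while still gripping to test the catch.

Request:
carry_out:
  plan:
    - [-0.002,0.0002,0.0014,0,0,0,0.03]
    - [-0.004,0.0004,0.0028,0,0,0,0.03]
    - [-0.0057,0.0006,0.004,0,0,0,0.03]
    - [-0.0057,0.0006,0.004,0,0,0,0.03]

```text
clock: 14.75
ee_pos: [601.0, 190.1, 102.7]
tool_rot: [-0.3, 0.048, 0.953, 0.015]
wrist_force: [-4.9, 0.7, -0.2]
grip_width: 45.7
finger_force: 40.0
```

```bash
python3 st.py
```

```text
t 14.75 deck pos [-1.25 -0.93 40.74] F [ 3.94 -0.21 -3.04] M [-0.062 -0.357  0.11 ] rot [-0.    0.03 -0.02] 45.68968325240167
```

Request:
carry_out:
  plan:
    - [-0.0008,0.0001,0.0006,0,0,0,0.03]
    - [-0.0016,0.0002,0.0011,0,0,0,0.03]
    - [-0.0016,0.0002,0.0011,0,0,0,0.03]
    - [-0.0016,0.0002,0.0011,0,0,0,0.03]

```text
clock: 15.15
ee_pos: [600.5, 190.1, 102.8]
tool_rot: [-0.299, 0.049, 0.953, 0.015]
wrist_force: [3.2, 1.0, -5.9]
grip_width: 45.8
finger_force: 40.0
```

```bash
python3 st.py
```

```text
t 15.15 deck pos [-0.84 -0.9  40.59] F [-5.93 -1.37 -3.02] M [-0.155  1.561  0.179] rot [-0.04  0.19 -0.06] 45.77015411179369
```

The tooth resists the pull (−6 N), so it's latched. Release and retreat along the deck normal.

Request:
carry_out:
  plan:
    - [0.0008,-0.0001,-0.0006,0,0,0,0.046]
    - [0.0008,-0.0001,-0.0006,0,0,0,0.06]
    - [0.0008,-0.0001,-0.0006,0,0,0,0.08]
    - [0.0008,-0.0001,-0.0006,0,0,0,0.08]
    - [0.0008,-0.0001,-0.0006,0,0,0,0.08]
    - [0.0065,-0.0007,0.0076,0,0,0,0.08]
    - [0.018,-0.0018,0.024,0,0,0,0.08]
    - [0.035,-0.0035,0.049,0,0,0,0.08]
    - [0.047,-0.0048,0.065,0,0,0,0.08]
    - [0.03,-0.0048,0.11,0,0,0,0.08]
    - [-0.01,-0.0048,0.14,0,0,0,0.08]
    - [-0.055,-0.0048,0.15,0,0,0,0.08]
    - [-0.1,-0.0048,0.15,0,0,0,0.08]
    - [-0.15,-0.0048,0.15,0,0,0,0.08]
    - [-0.2,-0.0048,0.15,0,0,0,0.08]
    - [-0.2,-0.0548,0.15,0,0,0,0.08]
    - [-0.2,-0.1048,0.15,0,0,0,0.08]
    - [-0.2,-0.1548,0.15,0,0,0,0.08]
    - [-0.2,-0.1548,0.15,0,0,0,0.08]
    - [-0.2,-0.1548,0.15,0,0,0,0.08]
  squeeze: 10

```text
clock: 17.15
ee_pos: [399.2, 35.0, 254.7]
tool_rot: [-0.3, 0.049, 0.953, 0.016]
wrist_force: [-0.5, 0.3, 0.3]
grip_width: 79.8
finger_force: 0.0
```

```bash
python3 - <<'E'
from workcell import camera
import cv2,numpy as np
from tgt import *
def box(x0,x1,y0,y1,z0,z1):
    v=[(x,y,z) for x in(x0,x1) for y in(y0,y1) for z in(z0,z1)]
    return [(a,b) for i,a in enumerate(v) for b in v[i+1:] if sum(p!=q for p,q in zip(a,b))==1]
o=[]
for n,(x,y,w,h) in(("scene",(250,110,80,90)),("top",(140,150,80,90))):
    c=camera(n)
    im=np.clip(cv2.resize(c["img"][y:y+h,x:x+w],(400,450),interpolation=cv2.INTER_CUBIC)*1.4,0,255).astype(np.uint8)
    for a,b in box(-38,38,-23,23,52,52):
        p=(proj(c,tw(PU,np.array([a,b],float)))-[x,y]+.5)*5-.5
        cv2.line(im,*[tuple(int(round(v)) for v in q) for q in p],(0,255,0),1)
    o.append(im)
cv2.imwrite("pics/end.png",np.hstack(o))
E
```

```text
(no output)
```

View pics/end.png

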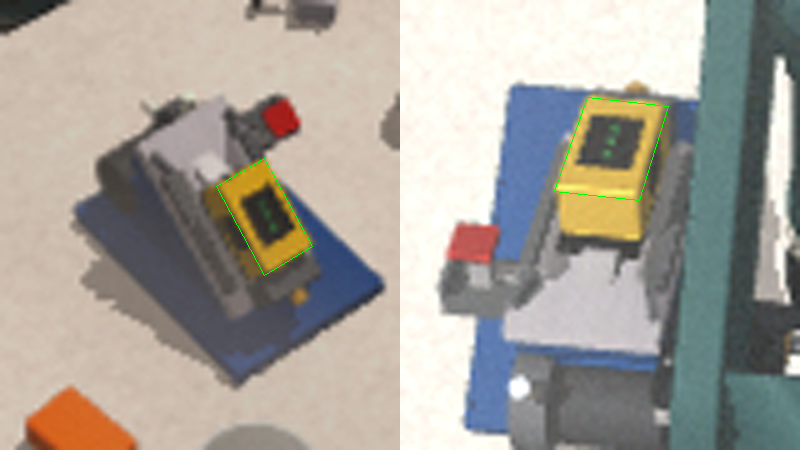

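The pack sits home: its top matches the predicted outline in both views (scene (265,215), top (612,148)), with the tooth up behind it. Handing in.

```bash
python3 -c "
from workcell import hand_in
print(hand_in())"
```

```text
the job is handed in; nothing more can be done
None
```

The pack is out of the charger and home in the pump's rails, with the catch holding it (it resisted a pull back of about 6 N). It has been let go and the job was handed in at about 17 s; the hand-in gave no verdict.

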